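# Set a soap slab on the trimming board

### The arm

A 6-joint arm with a two-finger parallel gripper is mounted at the origin on a cart in front of the work surface, level with it; the furniture and walls round the work are solid. World frame = base frame: x ahead of the robot, y to its left, z up, the work surface at z = 0. Lengths are in m, angles in rad, forces in N, time in s.
With the tool pointing down it reaches from about 0.25 to 0.725 m from the base axis. Payload 4 kg.
Tool frame: the origin (TCP) lies midway between the tips of the shut fingers; the grasp point (between the pads) lies grip_point_offset behind it (grip_point_offset is the distance from the TCP to the grasp point, in m); z points along the fingers, y is the line along which they close (so a half turn about z gives the same grasp; the last joint's range is limited). The gripper opens to 85 mm and grips with 20 to 120 N. Pads are 22 mm wide; open, the fingers measure 114 mm over their backs; the gripper's body (76 mm by 85 mm) begins 54 mm behind the grasp point. The pads swing forward as they close: fully open they stand 13 mm farther back than shut.
Start: joints at [1.226, 0.241, 0.005, 1.335, 0, 1.571], TCP at [0.169, 0.471, 0.231] pointing down, gripper open.
Joint ranges: [-2.72, 2.72], [-1.05, 1.87], [-1.09, 1.28], [-1.99, 2.15], [-1.42, 1.44], [-3.14, 3.14]. Speed limits (rad/s): [2.79, 2.79, 3.14, 3.14, 3.14, 3.14].

### API

Orientations are given as a unit quaternion [x, y, z, w].
In Python, from workcell import * gives the robot as it stands. The module is installed in compiled form; this text tells all that it offers.
- The arm moves only by the tool arm_command, never from a script. Its arguments are lists of equal length, an entry for each row: "slide": the shift along the tool's x, y, z in cm, a list of three; "spin": the turn about the tool's z in degrees. A call has exactly 5 rows; each row is the pose to reach, as a shift and turn from the pose commanded when the call began, along the tool's axes at that moment; what a row does not reach only later rows make up. A row lasts 1/8 s, in which the tool goes at most 62.5 mm and 10.7 degrees, less where a joint would pass 70% of its speed; a pose out of reach is approached as far as the arm can. A call with a gripper value outside its range is refused whole. "jaw" is the finger opening in cm, from 0 to 8.54, set as the call begins (left out, the last holds). The fingers move at their own pace and stop on an object; the grip force is fixed at half the most. Time passes only in rows, so rows that repeat a pose let the fingers close, or fill a call up. It gives the time, the measured TCP pose, the force, the opening and the grip force at its end, in the units of the state.
- get_obs(): the state, without advancing time (a new reading comes with each control period).
- camera(name): name is "side" or "top" or "wrist"; returns a dict with "pixels" (420x560x3 uint8, red, green, blue), "range_z" (420x560 float32, m along the optical axis (not along the pixel's ray), 0 where there is no reading), "intrinsics" (3x3 intrinsics, pixels), "k1" (the pictures are not rectified: a ray, as slopes to the right and down, at radius r is drawn at 1 + k1 r^2 times it, then the intrinsics apply), "rvec" (rotation vector, rad) and "tvec" (3), from world to camera coordinates, as OpenCV has them. Camera axes: x right, y down, z forward; pixel columns grow to the right and rows downward; lengths in m; the calibration is good to about 2 mm. A picture is of the moment at which its call begins.
- job_done(): hands the job in; it is judged then, once.
Trained networks look in a picture, given as the dict that the camera call returned (one of the last four; its "shot" number tells which), for a name from the list of things; names that differ only in an ending like _2 or _b are one class to them, and where a whole thing is asked for, a point or a joint stands for the part that bears it (a point fixed in the world has none). Each returns a list of dicts, best first, with "confidence" (0 to 1); they miss things now and then, are a little off and sometimes report something else, mostly with a low value. They report only what shows in the picture. A call takes as long as a camera call.
- recognise(picture, thing): "centre" ([column, row] in pixels, amid what is visible of it).
- landmark_of(picture, thing): "centre" ([column, row] in pixels: a listed point, or the origin of a listed thing).
The state is a dict: "clock": time; "joint_pos": joint angles; "joint_vel": joint speeds; "tau": joint torques, N m; "eef_pos": TCP position; "tool_rot": TCP orientation; "ft_force": force on the tool from outside, world axes, zero at the start; "ft_torque": the same for the moment, N m; "grip_width": finger opening in m; "grasp_force": force on a finger pad.
Only numpy, scipy, OpenCV 4.12 (cv2) and the standard library are available. Lean on these libraries where they do the work, as an engineer would, in place of code of your own. Each camera call takes 0.05 s, during which the arm holds its last target. There are 200 camera calls.

### The job

Get the thin soap slab ready for trimming: with the fingertips push it square against the board's fence and along to the steel cutting edge so that 30 mm of it overhangs that edge. Then push the raised hold-down arm over so that it comes down and its rubber foot rests on the slab. Do it all with gentle pushes: pinch or lift nothing, and leave the other things on the table where they are.

Things in the scene. Friction and masses are not known exactly. Their poses are not given: they have to be found in the camera images.
- trim_board: fixed beech trimming board. Origin on the table, y axis along the fence. Flat deck 36 mm above the table, x -105 to +75, y -160 to +160 mm. A darker wooden fence, 20 mm thick, rises 30 mm above the deck along the far side: inner face at x +55 mm, y -144 to +156. The end face at y -160 mm (robot's right) is shod with steel: the cutting edge
- cut_edge (a point): middle of the top of the steel cutting edge, at deck height; same axes as the board (-y points off the edge)
- fence_face (a point): foot of the fence's inner face, where it meets the deck, half-way along the board; same axes as the board
- soap_slab: the thin loose soap slab, green below and cream above, 92 (x) x 160 (y) x 14 mm, about 0.2 kg. Origin at the centre of its underside, y along its length. It starts flat on the deck, a little turned, clear of the fence and not beyond the cutting edge; it slides easily (1 to 3 N). Pushed at its middle while one corner rests on the fence it can bind: push nearer the end that still stands off
- slab_lead (a point): middle of the slab's short end that faces the cutting edge, at its underside (80 mm from the slab's origin along its -y)
- hold_down (a joint): angle of the steel hold-down arm, hinged behind the fence near the cutting edge: 0 = level, out over the deck towards the board's -x; 1.57 = upright; 1.77 = leaning back on its stop; -0.17 = lowest. Parked at 1.57 or more it stays up. Pushed at its upper part towards the board's -x to below about 1.4, it falls by its weight in about a second and rests on a slab below it at about 0
- hold_ball (a point): centre of the black ball (30 mm across) at the free end of the hold-down arm, 122 mm from its pin. The arm is a steel bar 16 mm wide and 8 mm thick; its rubber foot (26 mm across) is 86 mm from the pin and reaches 34 mm below the bar when level
- hold_pin (a point): the hinge pin of the arm: at x +84, y -125 mm in the board's frame and 83 mm above the table; the arm swings in the board's x-z plane
- bench_scraper: bench scraper with beech grip, 98 x 122 x 14 mm, lying left of the board; leave alone. Origin at the centre of its underside
- bar_cream: cream soap bar, 54 x 80 x 25 mm; leave alone. Origin at the centre of its underside
- stamp: small turned wooden soap stamp, 36 x 36 x 64 mm, standing; leave alone. Origin at the centre of its underside
- balm_tin: round tin, 74 mm across, 34 mm high; leave alone. Origin at the centre of its underside
- pigment_jar: glass jar with wooden lid, 49 mm across, 70 mm high; leave alone. Origin at the centre of its underside

How it is judged:
By the outcome, as a careful person would: the job done as asked, in the order asked, and still so for the second after the job is handed in, with the robot touching nothing.
It also fails if it takes over 72 s, if anything falls off the work surface, if the arm or the gripper's body presses on something with over 40 N, if the wrist force passes 120 N, or if a joint passes its speed limit or range.

## Working session

There is one attempt and no reset: what is moved stays moved. The work goes in short steps, Python scripts to look and compute and a tool call to move; the robot and the scene stay as the last step left them, time stands still between calls to the robot, and variables do not carry over. Pictures are saved under pics/ and viewed, at most 13 in all, crops included, and the job is handed in when it is done.

Besides the shell and the picture viewer there is one more tool, called after "Emit:" by a JSON object that holds its "op" and its "data". arm_command: Moves the arm, as the interface text tells. Its arguments: {"type":"object","properties":{"slide":{"type":"array","items":{"type":"array","items":{"type":"number"}}},"spin":{"type":"array","items":{"type":"number"}},"jaw":{"type":"number"}},"required":["slide","spin"]}

```bash
mkdir -p pics; cat > h.py <<'E'
from workcell import *
import numpy as np, cv2
from scipy.spatial.transform import Rotation as R
def ray(c,px):
    K=np.array(c["intrinsics"]);u=(px[0]-K[0,2])/K[0,0];v=(px[1]-K[1,2])/K[1,1]
    s=np.array([u,v]);d=s.copy()
    for _ in range(10): d=s/(1+c["k1"]*(d@d))
    M=R.from_rotvec(np.array(c["rvec"]).ravel()).as_matrix();t=np.array(c["tvec"]).ravel()
    return -M.T@t, M.T@np.array([d[0],d[1],1.])   # z-depth scaled
def atz(c,px,z):
    o,d=ray(c,px);return o+d*(z-o[2])/d[2]
def depth(c,px):
    o,d=ray(c,px);r=c["range_z"][int(round(px[1])),int(round(px[0]))];return o+d*r
def proj(c,p):
    M=R.from_rotvec(np.array(c["rvec"]).ravel()).as_matrix();q=M@np.array(p)+np.array(c["tvec"]).ravel()
    s=q[:2]/q[2];s=s*(1+c["k1"]*(s@s));K=np.array(c["intrinsics"]);return np.array([K[0,0]*s[0]+K[0,2],K[1,1]*s[1]+K[1,2]])
def tri(c1,p1,c2,p2):
    o1,d1=ray(c1,p1);o2,d2=ray(c2,p2)
    a=np.linalg.lstsq(np.c_[d1,-d2],o2-o1,rcond=None)[0]
    A=o1+a[0]*d1;B=o2+a[1]*d2;return (A+B)/2,np.linalg.norm(A-B)
def save(c,n): cv2.imwrite(f"pics/{n}.png",cv2.cvtColor(c["pixels"],cv2.COLOR_RGB2BGR))
E
cat > a.py <<'E'
from h import *
np.set_printoptions(precision=4,suppress=True)
o=get_obs();print(o["clock"],o["eef_pos"],o["tool_rot"],o["grip_width"])
try: print(grip_point_offset)
except Exception as e: print(e)
T=camera("top");S=camera("side");save(T,"top0");save(S,"side0")
for n in ["cut_edge","fence_face","soap_slab","slab_lead","hold_ball","hold_pin","trim_board","stamp","balm_tin","pigment_jar","bar_cream","bench_scraper"]:
    a=landmark_of(T,n);b=landmark_of(S,n)
    print(n,[(np.round(x["centre"]),round(x["confidence"],2)) for x in a[:2]],[(np.round(x["centre"]),round(x["confidence"],2)) for x in b[:2]])
    if a and b: print("   ",*tri(T,a[0]["centre"],S,b[0]["centre"]))
E
python3 a.py
```

```text
0.0 [0.1688 0.47   0.2304] [ 0.1715  0.9852 -0.001  -0.0002] 0.0855373616295638
0.0187
cut_edge [(array([352., 219.]), 0.82), (array([308., 230.]), 0.52)] [(array([315., 283.]), 0.79)]
    [ 0.5022 -0.1937  0.0433] 0.004836594300125539
fence_face [(array([298., 212.]), 0.79)] [(array([293., 239.]), 0.57)]
    [ 0.5637 -0.0178  0.0336] 0.01574618915751404
soap_slab [(array([310., 229.]), 0.94), (array([334., 177.]), 0.64)] [(array([274., 255.]), 0.81)]
    [ 0.4892 -0.0406  0.0349] 0.0028845783567574795
slab_lead [(array([334., 221.]), 0.77)] [(array([298., 270.]), 0.77)]
    [ 0.502  -0.1285  0.0415] 0.0006640739270841413
hold_ball [(array([337., 178.]), 0.61), (array([334., 186.]), 0.33)] [(array([338., 210.]), 0.91)]
    [ 0.6131 -0.1439  0.1983] 0.00214674763345669
hold_pin [(array([334., 222.]), 0.74), (array([301., 210.]), 0.35)] [(array([331., 244.]), 0.81)]
    [ 0.5311 -0.1446  0.1166] 0.10026761206889576
trim_board [(array([300., 225.]), 0.82), (array([333., 186.]), 0.66)] [(array([297., 267.]), 0.59), (array([315., 283.]), 0.4)]
    [ 0.5471 -0.0291 -0.0683] 0.049957893401903444
stamp [(array([381., 190.]), 0.55)] [(array([379., 314.]), 0.58)]
    [ 0.6006 -0.332  -0.023 ] 0.01023027518862037
balm_tin [(array([236., 178.]), 0.93)] [(array([293., 191.]), 0.73), (array([313., 283.]), 0.45)]
    [0.725  0.1823 0.0032] 0.00896935992410585
pigment_jar [(array([262., 157.]), 0.68)] [(array([323., 202.]), 0.61)]
    [ 0.7795  0.0824 -0.0037] 0.010693093335573214
bar_cream [(array([168., 268.]), 0.58)] [(array([173., 182.]), 0.89)]
    [0.4435 0.4622 0.0084] 0.008071024832070754
bench_scraper [(array([214., 274.]), 0.88)] [(array([186., 212.]), 0.84)]
    [0.4009 0.3093 0.0007] 0.013494495477835586
```

```bash
python3 - <<'E'
import cv2,numpy as np
a=cv2.imread("pics/top0.png")[130:300,180:420];b=cv2.imread("pics/side0.png")[170:340,200:440]
cv2.imwrite("pics/c0.png",np.vstack([cv2.resize(a,(800*3//4,425*3//4)),cv2.resize(b,(600,281))])[:600])
E
```

```text
(no output)
```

View pics/c0.png

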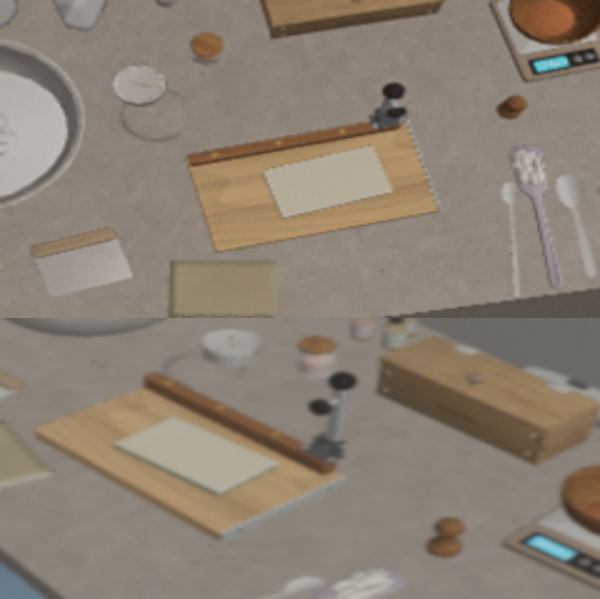

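View pics/side0.png

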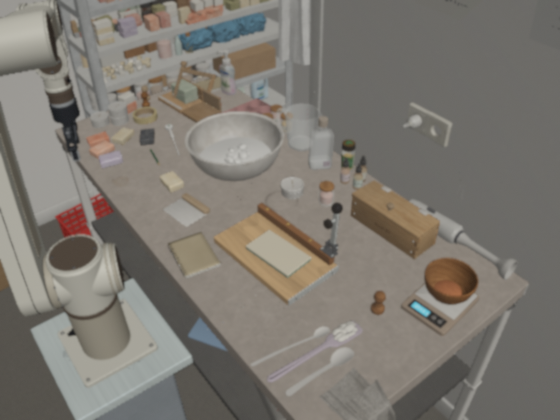

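The top view shows the board centred near (315,185) px, slightly yawed, with the slab at (310,182). The hold-down stands upright at about (335,175), and the side view shows its ball at (338,210). Next I fit the board and plan the wrist view.

```bash
cat > b.py <<'E'
from h import *
np.set_printoptions(precision=4,suppress=True)
T=camera("top")
for p in [(355,242),(267,263)]: print(atz(T,p,0.036), depth(T,p))
print("cam",ray(T,(280,210)))
W=camera("wrist");o=get_obs();Rt=R.from_quat(o["tool_rot"]).as_matrix()
M=R.from_rotvec(np.array(W["rvec"]).ravel()).as_matrix();c=-M.T@np.array(W["tvec"]).ravel()
print("cam in tool",Rt.T@(c-o["eef_pos"]),"\n",Rt.T@M.T,W["intrinsics"])
print(Rt)
E
python3 b.py
```

```text
[ 0.4194 -0.1872  0.036 ] [ 0.419  -0.1865  0.04  ]
[0.3988 0.1224 0.036 ] [0.3984 0.1224 0.0396]
cam (array([0.2444, 0.0987, 1.7257]), array([ 0.1906, -0.0292, -0.9813]))
cam in tool [ 0.076  -0.0005 -0.1416] 
 [[ 0.0002 -0.9551 -0.2962]
 [ 1.      0.0003 -0.0003]
 [ 0.0003 -0.2962  0.9551]] [[336.287    0.     274.2826]
 [  0.     336.287  207.158 ]
 [  0.       0.       1.    ]]
[[-0.9411  0.338  -0.    ]
 [ 0.338   0.9411 -0.    ]
 [-0.     -0.     -1.    ]]
```

Emit:
{"op": "arm_command", "data": {"slide": [[-4, -3.6, 0], [-8.2, -7.4, 0], [-12.6, -11.3, 0], [-17, -15.3, 0], [-21.5, -19.3, 0]], "spin": [-4, -9, -14, -19, -24], "jaw": 0}}

```text
clock: 2.02
eef_pos: [0.3068, 0.2147, 0.2316]
tool_rot: [-0.039, 0.999, 0.0, 0.001]
ft_force: [1.2, 0.7, 0.5]
grip_width: 0.0003
grasp_force: 0.0
```

Emit:
{"op": "arm_command", "data": {"slide": [[-2.5, -5.5, 0], [-5, -11, -1], [-7.5, -17, -2], [-10, -23, -3], [-12.2, -27.5, -3]], "spin": [0, 0, 0, 0, 0]}}

```text
clock: 2.65
eef_pos: [0.4493, -0.0512, 0.2624]
tool_rot: [-0.037, 0.999, -0.0, 0.001]
ft_force: [0.4, 0.4, 0.3]
grip_width: 0.0002
grasp_force: 0.0
```

```bash
cat > w.py <<'E'
from h import *
import sys
np.set_printoptions(precision=4,suppress=True)
o=get_obs();print(o["clock"],o["eef_pos"],o["tool_rot"],o["ft_force"])
W=camera("wrist");save(W,sys.argv[1]);np.savez("last.npz",**{k:np.array(v) for k,v in W.items()})
for n,z in [("cut_edge",.036),("fence_face",.036),("soap_slab",.036),("slab_lead",.036),("hold_ball",.2),("hold_pin",.083),("trim_board",.036)]:
    a=landmark_of(W,n)
    for x in a[:2]: print(n,np.round(x["centre"],1),round(x["confidence"],2),atz(W,x["centre"],z),depth(W,x["centre"]))
E
python3 w.py w1
```

```text
2.65 [ 0.4493 -0.0512  0.2624] [-0.0365  0.9993 -0.0001  0.0013] [0.3665 0.3772 0.2718]
cut_edge [154.1 218.2] 0.89 [ 0.5114 -0.1873  0.036 ] [ 0.5254 -0.2006 -0.0014]
fence_face [290.7 267.7] 0.78 [ 0.5632 -0.0233  0.036 ] [ 0.4416 -0.0449  0.271 ]
soap_slab [276.9 215.4] 0.83 [ 0.4974 -0.0451  0.036 ] [ 0.4931 -0.0455  0.0488]
soap_slab [210.2 217.3] 0.54 [ 0.5054 -0.122   0.036 ] [ 0.5004 -0.1195  0.05  ]
slab_lead [211.8 217.7] 0.77 [ 0.5058 -0.1201  0.036 ] [ 0.501  -0.1178  0.0492]
slab_lead [277.7 212.2] 0.56 [ 0.4935 -0.0444  0.036 ] [ 0.4892 -0.0449  0.049 ]
hold_pin [186.9 311.8] 0.58 [ 0.6021 -0.1381  0.083 ] [ 0.4368 -0.0797  0.3144]
```

View pics/w1.png

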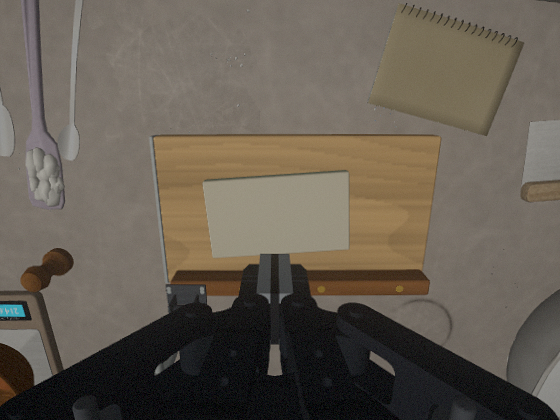

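The wrist view has -y to the left and +x downward. The board's near corners are at (153,136) and (440,136), and the fence top is at rows 270–292. The slab's corners are at (203,181), (348,171), (349,250) and (214,257). The hinge is near (187,295).

```bash
cat > fit.py <<'E'
from h import *
np.set_printoptions(precision=4,suppress=True)
c=dict(np.load("last.npz"));c["k1"]=float(c["k1"])
im=c["pixels"]
hsv=cv2.cvtColor(im,cv2.COLOR_RGB2HSV)
for p in [(280,195),(300,210),(180,200),(380,200),(100,100),(250,282)]: print(p,hsv[p[1],p[0]],end=" ")
print()
for n,ps,z in [("near edge",[(153,136),(160,136),(440,136)],.036),("far fence top inner",[(172,270),(250,269.5),(428,270)],.066),("steel",[(151,137),(164,283)],.036),("left end",[(440,136),(430,270)],.036),("slab",[(203,181),(348,171),(349,250),(214,257)],.05)]:
    for p in ps: print(n,p,atz(c,p,z))
E
python3 fit.py
```

```text
(280, 195) [ 23  39 155] (300, 210) [ 23  41 151] (180, 200) [ 18 110 146] (380, 200) [ 18 119 142] (100, 100) [ 15  33 123] (250, 282) [165  32  32] 
near edge (153, 136) [ 0.4169 -0.1856  0.036 ]
near edge (160, 136) [ 0.4163 -0.1779  0.036 ]
near edge (440, 136) [0.3938 0.1248 0.036 ]
far fence top inner (172, 270) [ 0.5606 -0.1587  0.066 ]
far fence top inner (250, 269.5) [ 0.5532 -0.0713  0.066 ]
far fence top inner (428, 270) [0.5398 0.129  0.066 ]
steel (151, 137) [ 0.4181 -0.1878  0.036 ]
steel (164, 283) [ 0.5961 -0.1781  0.036 ]
left end (440, 136) [0.3938 0.1248 0.036 ]
left end (430, 270) [0.5544 0.1481 0.036 ]
slab (203, 181) [ 0.4595 -0.1279  0.05  ]
slab (348, 171) [0.4372 0.0265 0.05  ]
slab (349, 250) [0.5286 0.0404 0.05  ]
slab (214, 257) [ 0.5488 -0.1144  0.05  ]
```

```bash
cat > seg.py <<'E'
from h import *
np.set_printoptions(precision=4,suppress=True)
def slab(c,debug=False):
    hsv=cv2.cvtColor(c["pixels"],cv2.COLOR_RGB2HSV).astype(int)
    board=((hsv[...,1]>80)&(hsv[...,2]>85)&(abs(hsv[...,0]-18)<6)).astype(np.uint8)
    n,l,s,_=cv2.connectedComponentsWithStats(board);k=1+np.argmax(s[1:,4]);bm=(l==k).astype(np.uint8)
    hull=cv2.convexHull(np.argwhere(bm)[:,::-1].astype(np.int32))
    hm=np.zeros_like(bm);cv2.fillConvexPoly(hm,hull,1)
    sl=((hsv[...,1]<65)&(hsv[...,2]>120)&(hm>0)).astype(np.uint8)
    sl=cv2.morphologyEx(sl,cv2.MORPH_OPEN,np.ones((3,3)))
    n,l,s,_=cv2.connectedComponentsWithStats(sl);k=1+np.argmax(s[1:,4]);sm=(l==k)
    return bm,hull,sm
if __name__=="__main__":
    c=dict(np.load("last.npz"));c["k1"]=float(c["k1"])
    bm,hull,sm=slab(c)
    for m,z in((hull.reshape(-1,2),.036),(cv2.convexHull(np.argwhere(sm)[:,::-1].astype(np.int32)).reshape(-1,2),.05)):
        P=np.array([atz(c,p,z)[:2] for p in m]).astype(np.float32)
        r=cv2.minAreaRect(P*1000);print(r);print(cv2.boxPoints(r))
    for p in [(280,190),(300,200),(230,200),(330,200),(180,200),(180,150),(400,200),(300,150)]: print(p,depth(c,p))
    out=c["pixels"].copy();out[bm>0]=[0,0,255];out[sm]=[255,0,0]
    cv2.imwrite("pics/seg.png",cv2.resize(out[120:310,140:460][:,:,::-1],(800,475)))
E
python3 seg.py
```

```text
((501.9326171875, -22.686798095703125), (197.89382934570312, 312.95867919921875), 4.374344348907471)
[[ 391.3388  125.7898]
 [ 415.209  -186.2572]
 [ 612.5264 -171.1634]
 [ 588.6562  140.8837]]
((493.680419921875, -44.850547790527344), (90.84818267822266, 157.29722595214844), 8.192733764648438)
[[ 437.5122   26.5223]
 [ 459.9276 -129.1696]
 [ 549.8486 -116.2234]
 [ 527.4332   39.4685]]
(280, 190) [ 0.4638 -0.0443  0.0484]
(300, 200) [ 0.4733 -0.0216  0.0493]
(230, 200) [ 0.4787 -0.0981  0.05  ]
(330, 200) [0.4711 0.0115 0.0484]
(180, 200) [ 0.4876 -0.1573  0.0342]
(180, 150) [ 0.4299 -0.1563  0.0363]
(400, 200) [0.4688 0.0943 0.0353]
(300, 150) [ 0.4206 -0.0256  0.0361]
```

View pics/seg.png

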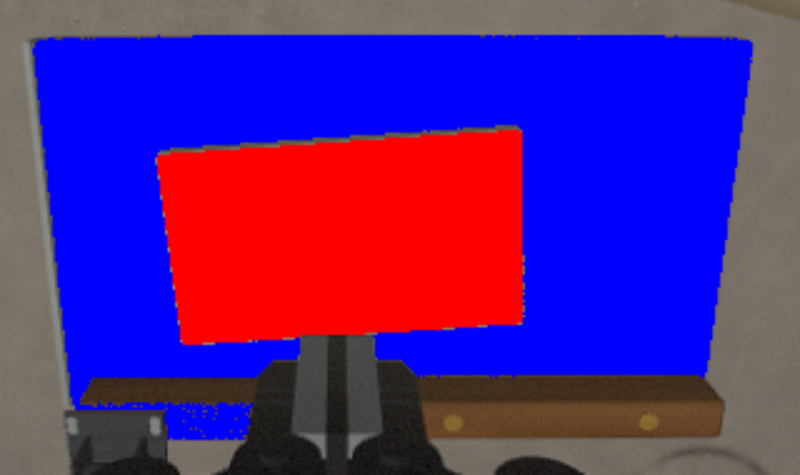

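The mask fits. The slab measures 91×157 mm, its centre is at (494,-45) mm and its yaw is 8.2°. The board's origin is at about (508,-23.4) mm with yaw 4.3°, and the tool is already aligned with it (tool x = −board x, tool y = board y).

Emit:
{"op": "arm_command", "data": {"slide": [[2.4, 2.8, 2], [2.4, 2.8, 7], [2.4, 2.8, 12], [2.4, 2.8, 16], [2.4, 2.8, 17.5]], "spin": [0, 0, 0, 0, 0]}}

```text
clock: 3.68
eef_pos: [0.4196, -0.0214, 0.0842]
tool_rot: [-0.038, 0.999, 0.0, -0.002]
ft_force: [0.3, -0.3, 0.4]
grip_width: -0.0002
grasp_force: 0.0
```

Emit:
{"op": "arm_command", "data": {"slide": [[0, 0, 1.5], [0, 0, 3], [0, 0, 4], [0, 0, 4.4], [0, 0, 4.4]], "spin": [0, 0, 0, 0, 0]}}

```text
clock: 4.3
eef_pos: [0.4221, -0.0225, 0.0424]
tool_rot: [-0.037, 0.999, -0.0, 0.0]
ft_force: [0.8, 0.3, -0.2]
grip_width: -0.0003
grasp_force: 0.0
```

Emit:
{"op": "arm_command", "data": {"slide": [[-0.8, 0, 0], [-1.4, 0, 0], [-2.0, 0, 0], [-2.5, 0, 0], [-2.8, 0, 0]], "spin": [0, 0, 0, 0, 0]}}

```text
clock: 4.92
eef_pos: [0.4503, -0.0207, 0.0422]
tool_rot: [-0.037, 0.999, -0.0, -0.0]
ft_force: [-2.0, 0.3, 1.1]
grip_width: -0.0002
grasp_force: 1.1
```

```bash
cat > m.py <<'E'
from h import *
import sys
from seg import slab
O=np.array([508.2,-23.4]);th=np.radians(4.3);B=np.array([[np.cos(th),np.sin(th)],[-np.sin(th),np.cos(th)]])
o=get_obs();print(o["clock"],"tcp board",B@(np.array(o["eef_pos"][:2])*1000-O),o["eef_pos"][2]*1000,o["ft_force"])
W=camera("wrist");save(W,sys.argv[1]);np.savez("last.npz",**{k:np.array(v) for k,v in W.items()})
bm,hull,sm=slab(W)
P=np.array([atz(W,p,.05)[:2] for p in cv2.convexHull(np.argwhere(sm)[:,::-1].astype(np.int32)).reshape(-1,2)])*1000
r=cv2.minAreaRect(((P-O)@B.T).astype(np.float32));print(r);print(cv2.boxPoints(r))
E
python3 m.py w2
```

```text
4.925 tcp board [-57.5423   7.0025] 42.232448067995115 [-1.992   0.2976  1.0866]
((-27.85902214050293, -57.01869583129883), (88.23269653320312, 42.975704193115234), 89.40408325195312)
[[ -49.8045 -100.9092]
 [  -6.8312 -101.3561]
 [  -5.9135  -13.1282]
 [ -48.8869  -12.6813]]
```

View pics/w2.png

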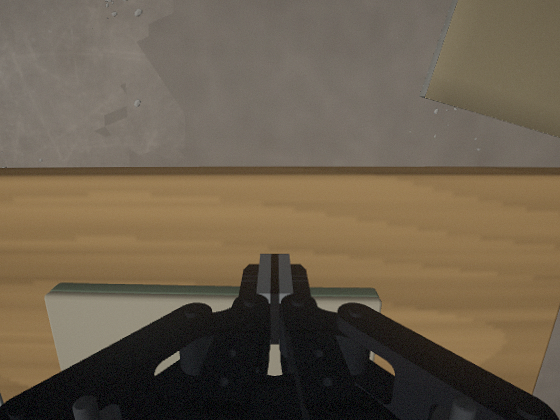

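The near top edge of the slab runs from (50,284) to (380,289) px. It is almost square, and the fingers are in contact at 2 N.

Emit:
{"op": "arm_command", "data": {"slide": [[-0.3, 0, 0], [-0.5, 0, 0], [-0.7, 0, 0], [-0.8, 0, 0], [-0.9, 0, 0]], "spin": [0, 0, 0, 0, 0]}}

```text
clock: 5.6
eef_pos: [0.4591, -0.0201, 0.0423]
tool_rot: [-0.037, 0.999, -0.0, -0.0]
ft_force: [-1.2, 0.2, -0.6]
grip_width: 0.0002
grasp_force: 0.5
```

```bash
python3 - <<'E'
from m import *
E
cat > e.py <<'E'
from h import *
c=dict(np.load("last.npz"));c["k1"]=float(c["k1"])
O=np.array([508.2,-23.4]);th=np.radians(4.3);B=np.array([[np.cos(th),np.sin(th)],[-np.sin(th),np.cos(th)]])
import sys
def b(p,z): return B@(atz(c,p,z)[:2]*1000-O)
E
python3 -c "
from e import *
print(b((50,284),.05),b((375,288),.05))"
```

```text
5.6 tcp board [-48.759    7.0011] 42.27825554651675 [-1.1859  0.2121 -0.581 ]
[-55.49973735 -96.12490406] [-53.89339874  52.26284043]Traceback (most recent call last):
  File "<stdin>", line 1, in <module>
  File "m.py", line 6, in <module>
    W=camera("wrist");save(W,sys.argv[1]);np.savez("last.npz",**{k:np.array(v) for k,v in W.items()})
                             ~~~~~~~~^^^
IndexError: list index out of range
```

Emit:
{"op": "arm_command", "data": {"slide": [[-0.2, 0, 0], [-0.4, 0, 0], [-0.5, 0, 0], [-0.6, 0, 0], [-0.7, 0, 0]], "spin": [0, 0, 0, 0, 0]}}

```text
clock: 6.28
eef_pos: [0.4598, -0.0202, 0.0416]
tool_rot: [-0.037, 0.999, -0.001, -0.006]
ft_force: [-14.9, -2.1, 12.8]
grip_width: 0.0003
grasp_force: 7.7
```

Emit:
{"op": "arm_command", "data": {"slide": [[-0.1, 0, 0], [-0.15, 0, 0], [-0.2, 0, 0], [-0.2, 0, 0], [-0.2, 0, 0]], "spin": [0, 0, 0, 0, 0]}}

```text
clock: 6.9
eef_pos: [0.4599, -0.0202, 0.0413]
tool_rot: [-0.037, 0.999, -0.001, -0.008]
ft_force: [-16.8, -1.8, 14.2]
grip_width: -0.0
grasp_force: 8.8
```

Emit:
{"op": "arm_command", "data": {"slide": [[1.5, 0, 0], [3, 0, 0], [4, 0, -4], [4, 0, -10], [4, 0, -16]], "spin": [0, 0, 0, 0, 0]}}

```text
clock: 7.52
eef_pos: [0.4284, -0.0224, 0.2043]
tool_rot: [-0.037, 0.999, -0.0, 0.001]
ft_force: [1.1, -0.5, -0.1]
grip_width: 0.0002
grasp_force: 0.0
```

```bash
python3 m.py w3
```

```text
7.525 tcp board [-79.5306   6.9617] 204.31994157396153 [ 1.1011 -0.4698 -0.1447]
((4.4538726806640625, -25.535789489746094), (157.8939666748047, 89.67062377929688), 87.25318145751953)
[[ -44.1133 -102.2434]
 [  45.4543 -106.5407]
 [  53.021    51.1719]
 [ -36.5466   55.4691]]
```

View pics/w3.png

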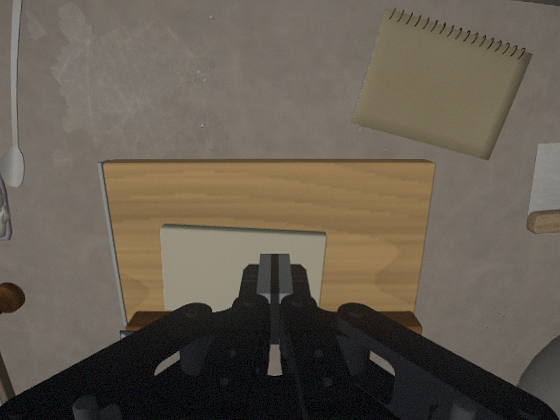

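The slab has turned past square. Its rear corner rests on the fence, and its lead end, near (163,230) px, stands off by about 7 mm. I'll push near the lead end.

Emit:
{"op": "arm_command", "data": {"slide": [[0.2, -4.5, 3], [0.5, -8.7, 7], [0.5, -8.7, 12], [0.5, -8.7, 15], [0.5, -8.7, 16.1]], "spin": [0, 0, 0, 0, 0]}}

```text
clock: 8.2
eef_pos: [0.4287, -0.1094, 0.0398]
tool_rot: [-0.037, 0.999, 0.0, -0.001]
ft_force: [-0.5, 0.7, 0.3]
grip_width: -0.0001
grasp_force: 0.0
```

Emit:
{"op": "arm_command", "data": {"slide": [[-0.6, 0, 0], [-1.2, 0, 0], [-1.8, 0, 0], [-2.3, 0, 0], [-2.6, 0, 0]], "spin": [0, 0, 0, 0, 0]}}

```text
clock: 8.82
eef_pos: [0.4562, -0.1076, 0.0417]
tool_rot: [-0.037, 0.999, -0.0, 0.0]
ft_force: [-1.0, 0.4, -0.1]
grip_width: 0.0003
grasp_force: 0.0
```

Emit:
{"op": "arm_command", "data": {"slide": [[-0.3, 0, 0], [-0.6, 0, 0], [-0.8, 0, 0], [-0.95, 0, 0], [-1.1, 0, 0]], "spin": [0, 0, 0, 0, 0]}}

```text
clock: 9.45
eef_pos: [0.4663, -0.1068, 0.0412]
tool_rot: [-0.037, 0.999, -0.0, -0.0]
ft_force: [-1.0, -1.2, -0.3]
grip_width: -0.0003
grasp_force: 0.4
```

Emit:
{"op": "arm_command", "data": {"slide": [[-0.1, 0, 0], [-0.2, 0, 0], [-0.3, 0, 0], [-0.3, 0, 0], [-0.3, 0, 0]], "spin": [0, 0, 0, 0, 0]}}

```text
clock: 10.07
eef_pos: [0.4688, -0.1065, 0.0412]
tool_rot: [-0.037, 0.999, 0.0, -0.001]
ft_force: [-3.2, -0.5, 1.2]
grip_width: -0.0003
grasp_force: 1.8
```

Emit:
{"op": "arm_command", "data": {"slide": [[-0.1, 0, 0], [-0.2, 0, 0], [-0.3, 0, 0], [-0.3, 0, 0], [-0.3, 0, 0]], "spin": [0, 0, 0, 0, 0]}}

```text
clock: 10.7
eef_pos: [0.4689, -0.1064, 0.041]
tool_rot: [-0.037, 0.999, -0.0, -0.003]
ft_force: [-10.2, -1.4, 8.8]
grip_width: -0.0002
grasp_force: 5.2
```

Emit:
{"op": "arm_command", "data": {"slide": [[1.5, 0, 0], [3, 0, 0], [4, 4, -4], [4, 8, -10], [4, 12, -16]], "spin": [0, 0, 0, 0, 0]}}

```text
clock: 11.32
eef_pos: [0.4238, 0.0007, 0.1868]
tool_rot: [-0.037, 0.999, 0.0, 0.001]
ft_force: [2.3, -0.2, 0.1]
grip_width: -0.0003
grasp_force: 0.0
```

```bash
python3 m.py w4
```

```text
11.325 tcp board [-82.3454  30.3505] 186.7742549591733 [ 2.3084 -0.1731  0.1274]
((6.896976470947266, -23.009132385253906), (84.6702651977539, 156.7147979736328), 0.006061213556677103)
[[ -35.4464   55.3438]
 [ -35.4299 -101.371 ]
 [  49.2404 -101.3621]
 [  49.2238   55.3527]]
```

Emit:
{"op": "arm_command", "data": {"slide": [[-3, 3.5, 0], [-7, 5.5, 0], [-9.2, 5.5, 4], [-9.2, 5.5, 9], [-9.2, 5.5, 12.5]], "spin": [0, 0, 0, 0, 0]}}

```text
clock: 12.0
eef_pos: [0.5112, 0.0614, 0.0581]
tool_rot: [-0.037, 0.999, 0.0, -0.001]
ft_force: [-0.1, 0.7, -0.5]
grip_width: 0.0
grasp_force: 0.0
```

Emit:
{"op": "arm_command", "data": {"slide": [[0, 0, 1], [0, 0, 2], [0, -0.5, 2], [0, -1, 2], [0, -1, 2]], "spin": [0, 0, 0, 0, 0]}}

```text
clock: 12.62
eef_pos: [0.5138, 0.051, 0.0414]
tool_rot: [-0.037, 0.999, 0.0, 0.001]
ft_force: [-0.4, -0.4, 0.3]
grip_width: 0.0001
grasp_force: 0.0
```

Emit:
{"op": "arm_command", "data": {"slide": [[0, -0.5, 0], [0, -1.2, 0], [0, -2, 0], [0, -2.7, 0], [0, -3.3, 0]], "spin": [0, 0, 0, 0, 0]}}

```text
clock: 13.25
eef_pos: [0.5157, 0.0184, 0.0407]
tool_rot: [-0.037, 0.999, 0.0, 0.0]
ft_force: [-0.6, 4.5, 4.3]
grip_width: 0.0001
grasp_force: 2.9
```

Emit:
{"op": "arm_command", "data": {"slide": [[0, -0.6, 0], [0, -1.3, 0], [0, -2, 0], [0, -2.7, 0], [0, -3.3, 0]], "spin": [0, 0, 0, 0, 0]}}

```text
clock: 13.88
eef_pos: [0.5181, -0.0143, 0.0407]
tool_rot: [-0.037, 0.999, 0.0, 0.0]
ft_force: [-0.7, 5.6, 6.1]
grip_width: 0.0004
grasp_force: 3.3
```

```bash
python3 m.py w5
```

```text
13.875 tcp board [10.5061  8.2864] 40.67759751838899 [-0.6843  5.5559  6.0913]
((-31.006271362304688, -43.87701416015625), (98.78050994873047, 38.292266845703125), 65.5385971069336)
[[-68.8854 -80.906 ]
 [-34.0302 -96.7621]
 [  6.8728  -6.848 ]
 [-27.9823   9.008 ]]
```

View pics/w5.png

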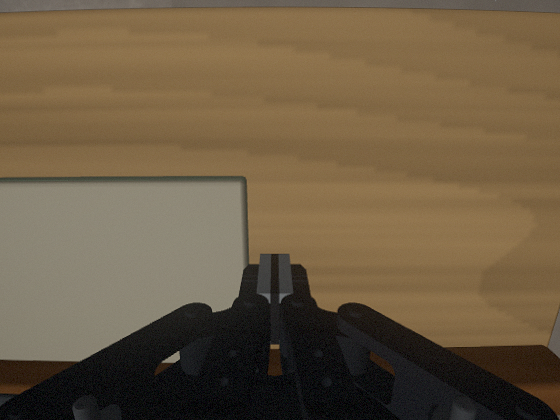

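The slab's rear end is at column 247, square to the fingers. Its near edge lies level at row 178.

```bash
python3 -c "
from e import *
print(b((246,180),.05),b((248.5,250),.05),b((20,179),.05),b((240,178),.05))"
```

```text
[-36.15986047  -3.40789686] [-5.48464482 -3.12197535] [-36.90798876 -96.36836912] [-36.98306867  -5.79549634]
```

Emit:
{"op": "arm_command", "data": {"slide": [[0, -0.5, 0], [0, -1, 0], [0, -1.5, 0], [0, -2, 0], [0, -2.4, 0]], "spin": [0, 0, 0, 0, 0]}}

```text
clock: 14.55
eef_pos: [0.5197, -0.0382, 0.0407]
tool_rot: [-0.037, 0.999, 0.001, 0.0]
ft_force: [-0.4, 5.4, 5.4]
grip_width: 0.0001
grasp_force: 3.4
```

Emit:
{"op": "arm_command", "data": {"slide": [[0, 0.5, 0], [0, 2, -1], [4, 2, -6], [9, 0, -12], [12, -5, -17]], "spin": [0, 0, 0, 0, 0]}}

```text
clock: 15.18
eef_pos: [0.4146, -0.0767, 0.1898]
tool_rot: [-0.039, 0.999, -0.0, -0.001]
ft_force: [0.9, -0.9, 0.8]
grip_width: 0.0002
grasp_force: 0.0
```

Emit:
{"op": "arm_command", "data": {"slide": [[0, -3, -1], [0, -6, -1], [0, -6, -1], [0, -6, -1], [0, -6, -1]], "spin": [0, 0, 0, 0, 0]}}

```text
clock: 15.8
eef_pos: [0.4206, -0.1363, 0.1981]
tool_rot: [-0.038, 0.999, 0.0, -0.0]
ft_force: [0.3, 0.3, -0.2]
grip_width: -0.0005
grasp_force: 0.0
```

```bash
python3 m.py w6; python3 - <<'E'
import cv2
a=cv2.imread("pics/w6.png")
cv2.imwrite("pics/w6c.png",cv2.resize(a[100:360,20:340],(738,600),interpolation=cv2.INTER_CUBIC))
E
```

```text
15.8 tcp board [ -95.7788 -106.0322] 198.14012124639555 [ 0.2969  0.3217 -0.1609]
((-10.457100868225098, -60.77003479003906), (61.423301696777344, 51.14249038696289), 89.92910766601562)
[[-36.0663 -91.45  ]
 [ 15.0761 -91.5133]
 [ 15.1521 -30.09  ]
 [-35.9903 -30.0268]]
```

View pics/w6c.png

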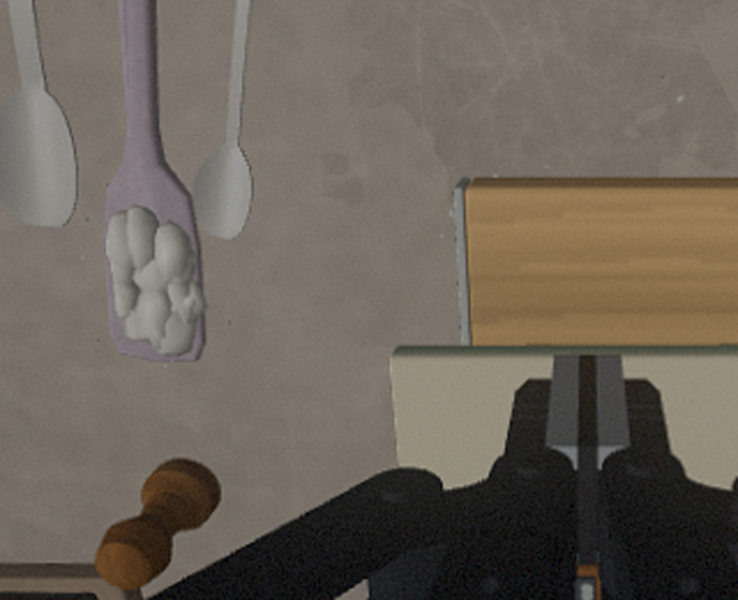

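The slab's lead corner is at crop (391,352) and the steel edge runs from crop (456,190) to (463,340), so it overhangs. Converting to millimetres:

```bash
python3 -c "
from e import *
q=lambda u,v:(20+(u+.5)*320/738-.5,100+(v+.5)*260/600-.5)
print(b(q(391,352),.05),b(q(398,440),.05),b(q(456,190),.036),b(q(463,340),.036),b(q(466,181),.036))
# rear slab / near edge line
hsv=c['pixels'].astype(int)
print(hsv[260,186:230].sum(1)); print(hsv[230,210:236].sum(1))"
```

```text
[ -37.71934745 -186.54449895] [   3.22893845 -186.73268853] [-102.27836991 -158.91408489] [ -36.91451624 -159.1680421 ] [-105.95730665 -154.73006442]
[368 370 353 465 426 421 426 423 417 418 416 424 426 421 420 421 421 419
 421 421 424 414 426 419 420 415 419 416 422 422 423 422 421 420 414 406
 422 419 414 426 423 422 417 416]
[347 349 338 346 346 347 350 341 349 397 387 383 346 211 340 322 319 319
 315 322 320 316 321 318 315 323]
```

Emit:
{"op": "arm_command", "data": {"slide": [[0, 5, 0], [-3, 10, 0], [-8, 10.6, 3], [-10.7, 10.6, 8], [-10.7, 10.6, 13]], "spin": [0, 0, 0, 0, 0]}}

```text
clock: 16.48
eef_pos: [0.5223, -0.0222, 0.0671]
tool_rot: [-0.038, 0.999, -0.0, 0.001]
ft_force: [0.5, -0.0, 0.4]
grip_width: -0.0
grasp_force: 0.0
```

Emit:
{"op": "arm_command", "data": {"slide": [[0, 0, 1.5], [0, 0, 2.6], [0, -0.4, 2.6], [0, -0.8, 2.6], [0, -0.8, 2.6]], "spin": [0, 0, 0, 0, 0]}}

```text
clock: 17.1
eef_pos: [0.5215, -0.0322, 0.0439]
tool_rot: [-0.037, 0.999, -0.0, 0.001]
ft_force: [-0.4, -0.3, -0.0]
grip_width: -0.0004
grasp_force: 0.0
```

```bash
python3 - <<'E'
from e import *
o=get_obs();print("tcp board",B@(np.array(o["eef_pos"][:2])*1000-O),o["eef_pos"],o["ft_force"])
E
```

```text
tcp board [12.57176948 -9.81613679] [ 0.52147238 -0.03224589  0.04387287] [-0.37254332 -0.31766682 -0.02921605]
```

Target TCP y is −17.8 mm, so 8 mm more.

Emit:
{"op": "arm_command", "data": {"slide": [[0, -0.3, 0.1], [0, -0.5, 0.1], [0, -0.7, 0.1], [0, -0.8, 0.1], [0, -0.8, 0.1]], "spin": [0, 0, 0, 0, 0]}}

```text
clock: 17.73
eef_pos: [0.5209, -0.0394, 0.0414]
tool_rot: [-0.037, 0.999, 0.0, -0.0]
ft_force: [-0.8, 1.9, 0.2]
grip_width: 0.0001
grasp_force: 0.7
```

```bash
python3 - <<'E'
from e import *
o=get_obs();print("tcp board",B@(np.array(o["eef_pos"][:2])*1000-O),o["eef_pos"],o["ft_force"])
E
```

```text
tcp board [ 11.51001676 -16.918298  ] [ 0.52094613 -0.03940767  0.04135119] [-0.80981891  1.8869035   0.19949311]
```

Emit:
{"op": "arm_command", "data": {"slide": [[0, -0.05, 0], [0, -0.1, 0], [0, -0.1, 0], [0, -0.1, 0], [0, -0.1, 0]], "spin": [0, 0, 0, 0, 0]}}

```text
clock: 18.35
eef_pos: [0.521, -0.0406, 0.0414]
tool_rot: [-0.037, 0.999, 0.0, 0.0]
ft_force: [0.2, 0.9, -0.2]
grip_width: 0.0004
grasp_force: 0.7
```

Emit:
{"op": "arm_command", "data": {"slide": [[0, 0.5, 0], [0, 2, -1], [4, 2, -4], [8, 0, -4], [9.5, -6, -4]], "spin": [0, 0, 0, 0, 0]}}

```text
clock: 18.98
eef_pos: [0.4289, -0.1056, 0.0822]
tool_rot: [-0.04, 0.999, 0.0, -0.0]
ft_force: [1.3, -1.8, -0.5]
grip_width: -0.0004
grasp_force: 0.0
```

Emit:
{"op": "arm_command", "data": {"slide": [[0, -3, 0], [0, -3.5, 2], [0, -3.5, 4], [0.5, -3.5, 4], [0.5, -3.5, 4]], "spin": [0, 0, 0, 0, 0]}}

```text
clock: 19.6
eef_pos: [0.4283, -0.1423, 0.0421]
tool_rot: [-0.037, 0.999, -0.0, 0.0]
ft_force: [-0.0, -0.6, 0.4]
grip_width: -0.0001
grasp_force: 0.0
```

```bash
python3 - <<'E'
from e import *
o=get_obs();print("tcp board",B@(np.array(o["eef_pos"][:2])*1000-O),o["eef_pos"],o["ft_force"])
E
```

```text
tcp board [ -88.61725859 -112.61752527] [ 0.42827611 -0.14234493  0.04213309] [-0.01289979 -0.59003508  0.35368224]
```

Emit:
{"op": "arm_command", "data": {"slide": [[-1, 0, 0], [-2, 0, 0], [-3, 0, 0], [-3.6, 0, 0], [-3.9, 0, 0]], "spin": [0, 0, 0, 0, 0]}}

```text
clock: 20.23
eef_pos: [0.4677, -0.1398, 0.0412]
tool_rot: [-0.037, 0.999, 0.0, -0.0]
ft_force: [0.4, 0.7, -0.3]
grip_width: 0.0003
grasp_force: 0.0
```

Emit:
{"op": "arm_command", "data": {"slide": [[-0.1, 0, 0], [-0.2, 0, 0], [-0.3, 0, 0], [-0.4, 0, 0], [-0.5, 0, 0]], "spin": [0, 0, 0, 0, 0]}}

```text
clock: 20.85
eef_pos: [0.4712, -0.1396, 0.0413]
tool_rot: [-0.037, 0.999, -0.0, -0.001]
ft_force: [-3.5, -0.5, 2.7]
grip_width: 0.0
grasp_force: 1.9
```

Emit:
{"op": "arm_command", "data": {"slide": [[1, 0, 0], [2.5, 0, 0], [5, 0, -4], [5.5, 0, -10], [5.5, -2, -16]], "spin": [0, 0, 0, 0, 0]}}

```text
clock: 21.48
eef_pos: [0.4166, -0.1625, 0.2019]
tool_rot: [-0.038, 0.999, 0.0, -0.001]
ft_force: [1.9, -0.8, 0.5]
grip_width: -0.0001
grasp_force: 0.0
```

Emit:
{"op": "arm_command", "data": {"slide": [[0, -2, -3], [0, -3, -5], [0, -3, -5], [0, -3, -5], [0, -3, -5]], "spin": [0, 0, 0, 0, 0]}}

```text
clock: 22.1
eef_pos: [0.4201, -0.1924, 0.2493]
tool_rot: [-0.037, 0.999, 0.001, -0.001]
ft_force: [-0.3, 0.1, -0.7]
grip_width: 0.0001
grasp_force: 0.0
```

```bash
python3 m.py w7; python3 - <<'E'
import cv2
a=cv2.imread("pics/w7.png")
cv2.imwrite("pics/w7c.png",cv2.resize(a[80:380,60:460],(800,600),interpolation=cv2.INTER_CUBIC))
E
cat > ends.py <<'E'
from h import *
T=camera("top");S=camera("side")
for n in ["hold_ball","hold_pin"]:
    a=landmark_of(T,n);b=landmark_of(S,n)
    if a and b: print(n,a[0]["confidence"],b[0]["confidence"],*tri(T,a[0]["centre"],S,b[0]["centre"]), depth(S,b[0]["centre"]))
E
python3 ends.py
```

```text
22.1 tcp board [-100.5212 -161.9246] 249.2894368936523 [-0.3458  0.1022 -0.7046]
((3.5551109313964844, -88.63214111328125), (112.59228515625, 79.4742431640625), 89.83147430419922)
[[ -36.3474 -144.8112]
 [  43.1265 -145.0449]
 [  43.4576  -32.4531]
 [ -36.0163  -32.2194]]
hold_ball 0.61 0.86 [ 0.62165097 -0.14207323  0.1983529 ] 0.01019991847363717 [ 0.60094186 -0.15629076  0.21641585]
hold_pin 0.64 0.87 [ 0.60719416 -0.14140462  0.07985961] 0.010174567492231067 [ 0.59782178 -0.14425305  0.08551832]
```

View pics/w7c.png

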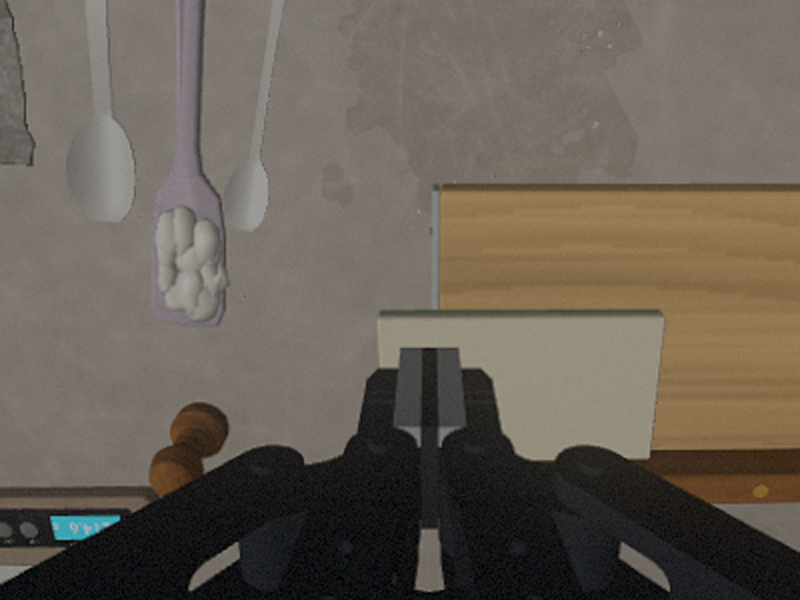

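The slab lies square to the fence and overhangs the edge: its lead corner is at crop (379,316), its rear corner at (663,316), and the steel edge at column 433. Converting to millimetres:

```bash
python3 -c "
from e import *
q=lambda u,v:(60+(u+.5)/2-.5,80+(v+.5)/2-.5)
for n,p,z in [('lead',(378.5,316),.05),('lead2',(380,360),.05),('rear',(663.5,316),.05),('rear2',(651,452),.05),('steel',(433,195),.036),('steel2',(433,300),.036),('steelin',(440,200),.036),('fencefoot',(700,449),.036),('slabfar',(645,459),.05)]: print(n,b(q(*p),z))
im=c['pixels'].astype(int).sum(2)
print(im[245,242:258],im[220,270:284],im[245,386:396])"
```

```text
lead [ -36.61231703 -189.61047685]
lead2 [ -10.16849221 -189.3821218 ]
rear [-36.31477392 -33.3112855 ]
rear2 [ 49.90949322 -31.45802736]
steel [-100.89156607 -159.84691197]
steel2 [ -40.5755366 -159.7592847]
steelin [ -98.14388642 -156.07020102]
fencefoot [57.40140487  4.06924492]
slabfar [ 54.66319148 -34.53656391]
[371 365 368 365 352 353 377 437 418 417 416 420 412 416 419 422] [353 353 346 340 341 343 382 378 362 317 316 315 302 301] [414 418 419 420 420 357 320 342 346 347]
```

The overhang is about 30 mm (29.7 measured, about 30.3 after scaling to the slab's 160 mm length), and the slab is square on the fence. Next is the hold-down arm. Its ball is near board x 98, z 200, so I'll go behind it.

Emit:
{"op": "arm_command", "data": {"slide": [[-4.5, 0.8, -1.5], [-9, 1.6, -1.5], [-14, 2.4, -1.5], [-19, 3.2, -1.5], [-24, 3.7, -1.5]], "spin": [0, 0, 0, 0, 0]}}

```text
clock: 23.08
eef_pos: [0.6593, -0.1379, 0.2656]
tool_rot: [-0.037, 0.999, -0.0, 0.0]
ft_force: [-0.2, -0.3, 1.3]
grip_width: 0.0
grasp_force: 0.0
```

```bash
python3 - <<'E'
from e import *
o=get_obs();print("tcp board",B@(np.array(o["eef_pos"][:2])*1000-O),o["eef_pos"],o["ft_force"])
S=camera("side");save(S,"s2");T=camera("top");save(T,"t2")
cv2.imwrite("pics/s2c.png",np.hstack([cv2.resize(cv2.imread("pics/s2.png")[120:320,240:400],(400,500)),cv2.resize(cv2.imread("pics/t2.png")[120:280,240:400],(400,500))]))
for n in ["hold_ball"]:
  for C in (S,T):
    a=landmark_of(C,n);print(a[:1])
E
```

```text
tcp board [ 142.05772346 -125.49217661] [ 0.65926709 -0.13788763  0.26561793] [-0.23913361 -0.32286955  1.31295326]
[]
[]
```

View pics/s2c.png

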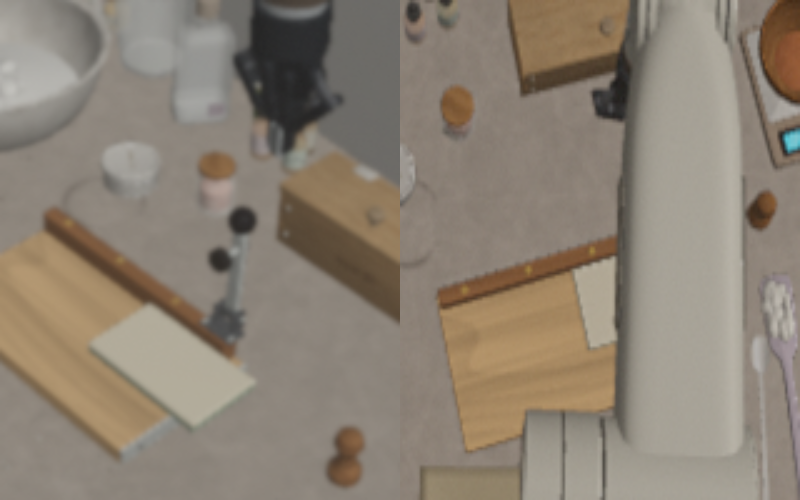

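The side view shows the slab in place, the arm still raised with its ball at crop (242,220), and the gripper behind and above it, clear of the box. I'll lower to ball height and push towards −x.

Emit:
{"op": "arm_command", "data": {"slide": [[0, 0, 2], [0, 0, 4], [0, 0, 6], [0, 0, 6.8], [0, 0, 6.8]], "spin": [0, 0, 0, 0, 0]}}

```text
clock: 23.9
eef_pos: [0.6568, -0.1388, 0.1983]
tool_rot: [-0.037, 0.999, -0.0, -0.0]
ft_force: [-0.2, -0.6, -0.0]
grip_width: 0.0001
grasp_force: 0.0
```

Emit:
{"op": "arm_command", "data": {"slide": [[0.6, 0, 0], [1.2, 0, 0], [1.8, 0, 0], [2.4, 0, 0], [3, 0, 0]], "spin": [0, 0, 0, 0, 0]}}

```text
clock: 24.52
eef_pos: [0.6275, -0.1408, 0.1979]
tool_rot: [-0.037, 0.999, -0.0, 0.0]
ft_force: [1.2, 0.6, 0.3]
grip_width: -0.0004
grasp_force: 0.2
```

Emit:
{"op": "arm_command", "data": {"slide": [[0.4, 0, 0], [0.8, 0, 0], [1.2, 0, 0], [1.6, 0, 0], [2, 0, 0]], "spin": [0, 0, 0, 0, 0]}}

```text
clock: 25.15
eef_pos: [0.6075, -0.1422, 0.1976]
tool_rot: [-0.037, 0.999, 0.0, -0.0]
ft_force: [-0.8, -0.0, -0.9]
grip_width: 0.0003
grasp_force: 0.0
```

Emit:
{"op": "arm_command", "data": {"slide": [[0.3, 0, 0], [0.6, 0, 0], [0.9, 0, 0], [1.2, 0, 0], [1.2, 0, 0]], "spin": [0, 0, 0, 0, 0]}}

```text
clock: 25.78
eef_pos: [0.5956, -0.1432, 0.1977]
tool_rot: [-0.037, 0.999, -0.0, -0.0]
ft_force: [0.3, -0.3, 0.5]
grip_width: -0.0002
grasp_force: 0.0
```

Emit:
{"op": "arm_command", "data": {"slide": [[0, 0, 0], [0, 0, 0], [0, 0, -2], [-0.5, 0, -5], [-1, 0, -8]], "spin": [0, 0, 0, 0, 0]}}

```text
clock: 26.4
eef_pos: [0.6058, -0.1423, 0.2784]
tool_rot: [-0.037, 0.999, 0.0, -0.0]
ft_force: [-0.2, -1.1, 0.4]
grip_width: 0.0002
grasp_force: 0.0
```

Emit:
{"op": "arm_command", "data": {"slide": [[0, 4, -1], [0, 9, -1], [1, 14, -1], [3, 19, -1], [6, 23, -1]], "spin": [0, 0, 0, 0, 0]}}

```text
clock: 27.02
eef_pos: [0.5284, 0.0845, 0.2873]
tool_rot: [-0.038, 0.999, 0.0, 0.0]
ft_force: [0.7, 0.3, 1.3]
grip_width: -0.0
grasp_force: 0.0
```

Emit:
{"op": "arm_command", "data": {"slide": [[3, 1, 0], [6, 2, 0], [9, 2, 0], [12, 2, 0], [12, 2, 0]], "spin": [0, 0, 0, 0, 0]}}

```text
clock: 27.65
eef_pos: [0.4063, 0.0936, 0.2883]
tool_rot: [-0.037, 0.999, 0.0, 0.0]
ft_force: [0.1, -0.1, 0.2]
grip_width: 0.0003
grasp_force: 0.0
```

```bash
python3 - <<'E'
from e import *
o=get_obs();print(o["clock"],o["eef_pos"],o["ft_force"])
S=camera("side");save(S,"s3");T=camera("top");save(T,"t3")
cv2.imwrite("pics/s3c.png",np.hstack([cv2.resize(cv2.imread("pics/s3.png")[200:320,240:360],(400,400)),cv2.resize(cv2.imread("pics/t3.png")[140:260,260:380],(400,400))]))
a=landmark_of(S,"hold_ball");t=landmark_of(T,"hold_ball");print(a[:1],t[:1])
if a and t:
  p,e=tri(S,a[0]["centre"],T,t[0]["centre"]);print(p,e,B@(p[:2]*1000-O))
for n in ("slab_lead","cut_edge"):
  a=landmark_of(S,n);t=landmark_of(T,n)
  for x,C in ((a,S),(t,T)):
    if x: print(n,B@(atz(C,x[0]["centre"],.036)[:2]*1000-O),x[0]["confidence"])
E
```

```text
27.65 [0.40630099 0.0935895  0.28827538] [ 0.08778654 -0.05460372  0.24585041]
[{'centre': [301.0, 268.4], 'confidence': 0.86}] [{'centre': [342.7, 222.9], 'confidence': 0.76}]
[ 0.48802818 -0.1530386   0.07464664] 0.004057529822971888 [ -29.83517564 -127.76122779]
slab_lead [   6.47235421 -189.47034285] 0.63
slab_lead [  -3.00874293 -185.18396683] 0.88
cut_edge [  -9.13223096 -160.9678743 ] 0.75
cut_edge [ -24.55819615 -167.99647072] 0.61
```

View pics/s3c.png

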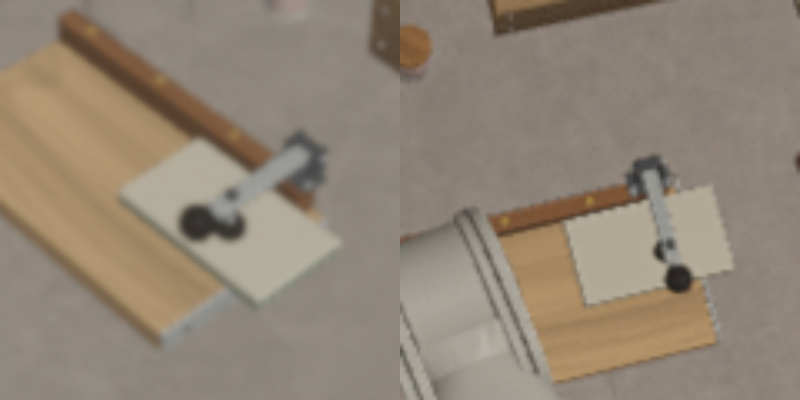

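The arm is down and its foot is on the slab. The ball is at board (-30,-128), z 75 mm, which is level. One last wrist check that the slab stayed put.

Emit:
{"op": "arm_command", "data": {"slide": [[0, -6, 0], [0, -12, 0], [0.5, -18, 0], [0.5, -23.5, 0], [0.5, -23.5, 0]], "spin": [0, 0, 0, 0, 0]}}

```text
clock: 28.68
eef_pos: [0.4203, -0.1446, 0.2871]
tool_rot: [-0.034, 0.999, -0.0, -0.0]
ft_force: [-0.1, 0.6, -0.6]
grip_width: -0.0
grasp_force: 0.0
```

```bash
python3 m.py w8; python3 - <<'E'
import cv2
a=cv2.imread("pics/w8.png")
cv2.imwrite("pics/w8c.png",cv2.resize(a[120:360,120:440],(800,600),interpolation=cv2.INTER_CUBIC))
E
```

```text
28.675 tcp board [ -96.7633 -114.2355] 287.1111247256877 [-0.1186  0.6319 -0.5732]
((5.000873565673828, -72.01438903808594), (80.41165161132812, 81.1048355102539), 89.54304504394531)
[[ -35.8709 -111.8955]
 [  45.2313 -112.5424]
 [  45.8727  -32.1333]
 [ -35.2296  -31.4864]]
```

View pics/w8c.png

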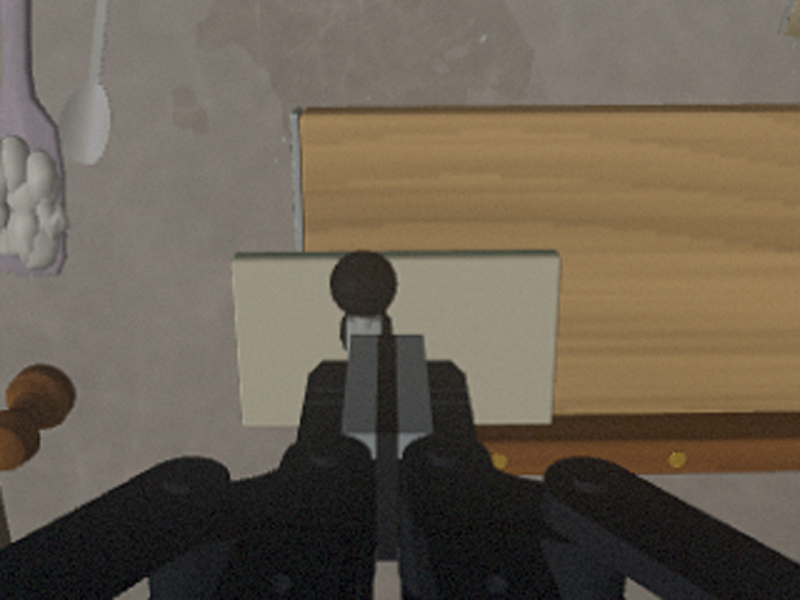

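```bash
python3 -c "
from e import *
q=lambda u,v:(120+(u+.5)/2.5-.5,120+(v+.5)/2.5-.5)
print(b(q(233,258),.05),b(q(560,256),.05),b(q(297,245),.036),b(q(292,120),.036))
print(job_done())"
```

```text
[ -36.55344421 -188.68114617] [-36.37845809 -32.02105089] [ -38.11222579 -159.3320686 ] [-100.51757221 -159.27462423]
the job is handed in; nothing more can be done
None
```

The job is handed in. The slab is square against the fence and overhangs the cutting edge by about 30 mm (29.3–29.7 mm measured, about 30 mm after scaling to its known length). The hold-down arm is down with its foot resting on the slab.

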